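# Sort the balance weights by length on the sorting block

## Task

Lay the four clip-on balance weights out on the black sorting block in order of length: the shortest on the white mark nearest the C-clamp, the longest on the mark farthest from it, one weight on each mark. Centre each weight on its mark, lying flat, right side up and lengthwise along the white rectangle, and leave the two valve stems standing where they are.

Things in the scene. Friction and masses are not known exactly. Their poses are not given: they have to be found in the camera images.
- weight_24: The shortest of four loose clip-on wheel balance weights: a dark grey metal bar 24 mm long, 16 mm wide, 18 mm high, with a thin bright clip band round its middle; 25 to 165 g. The four differ only in length (24, 42, 60, 78 mm). Lies flat on the counter (z = 0). Origin: centre of its underside; x along its length, y across its width, z up.
- weight_42: The second shortest of four loose clip-on wheel balance weights: a dark grey metal bar 42 mm long, 16 mm wide, 18 mm high, with a thin bright clip band round its middle; 25 to 165 g. The four differ only in length (24, 42, 60, 78 mm). Lies flat on the counter (z = 0). Origin: centre of its underside; x along its length, y across its width, z up.
- weight_60: The second longest of four loose clip-on wheel balance weights: a dark grey metal bar 60 mm long, 16 mm wide, 18 mm high, with a thin bright clip band round its middle; 25 to 165 g. The four differ only in length (24, 42, 60, 78 mm). Lies flat on the counter (z = 0). Origin: centre of its underside; x along its length, y across its width, z up.
- weight_78: The longest of four loose clip-on wheel balance weights: a dark grey metal bar 78 mm long, 16 mm wide, 18 mm high, with a thin bright clip band round its middle; 25 to 165 g. The four differ only in length (24, 42, 60, 78 mm). Lies flat on the counter (z = 0). Origin: centre of its underside; x along its length, y across its width, z up.
- mark_1: The first, counted from the end held by the steel C-clamp, of four equal white rectangles (90 x 24 mm) in a row 56 mm apart, flat on top of the black sorting block. Nearest the clamp, whose screw is 55 mm from this centre and whose top is 89 mm above the counter. Origin: the rectangle's centre on the block's top, 38 mm above the counter; x along its length (across the row), y along the row away from the clamp.
- mark_2: The second, counted from the end held by the steel C-clamp, of four equal white rectangles (90 x 24 mm) in a row 56 mm apart, flat on top of the black sorting block. The block (254 x 104 mm, fixed) sits on a plank 262 x 120 mm whose top is 20 mm above the counter. Origin: the rectangle's centre on the block's top, 38 mm above the counter; x along its length (across the row), y along the row away from the clamp.
- mark_3: The third, counted from the end held by the steel C-clamp, of four equal white rectangles (90 x 24 mm) in a row 56 mm apart, flat on top of the black sorting block. The block's place and direction differ at each start. Origin: the rectangle's centre on the block's top, 38 mm above the counter; x along its length (across the row), y along the row away from the clamp.
- mark_4: The fourth, counted from the end held by the steel C-clamp, of four equal white rectangles (90 x 24 mm) in a row 56 mm apart, flat on top of the black sorting block. Farthest from the clamp. Origin: the rectangle's centre on the block's top, 38 mm above the counter; x along its length (across the row), y along the row away from the clamp.
- stem_a: One of two like aluminium valve stems standing upright among the weights, not to be handled: round foot 22 mm across, 42 mm high, loose and easily knocked over. Origin: centre of the foot's underside, z up along the stem.
- stem_b: One of two like aluminium valve stems standing upright among the weights, not to be handled: round foot 22 mm across, 42 mm high, loose and easily knocked over. Origin: centre of the foot's underside, z up along the stem.

How it is judged:
By the outcome, as a careful person would: the job done as asked, in the order asked, and still so for the second after the job is handed in, with the robot touching nothing.
It also fails if it takes over 106 s, if anything falls off the work surface, if the arm or the gripper's body presses on something with over 40 N, if the wrist force passes 120 N, or if a joint passes its speed limit or range.

## Robot

A 6-joint arm with a two-finger parallel gripper is mounted at the origin on the work surface. World frame = base frame: x ahead of the robot, y to its left, z up, the work surface at z = 0. Lengths are in m, angles in rad, forces in N, time in s.
With the tool pointing down it reaches from about 0.275 to 0.825 m from the base axis. Payload 5.2 kg.
Tool frame: the origin (TCP) lies midway between the tips of the shut fingers; the grasp point (between the pads) lies 19 mm behind it (bot.hold_point_z is the z of the grasp point in the tool frame, in m); z points along the fingers, x is the direction in which the jaws open and shut, and the axes are right-handed (so a half turn about z gives the same grasp; the last joint's range is limited). The gripper opens to 93 mm and grips with 3 to 60 N. Pads are 15 mm wide; open, the fingers measure 128 mm over their backs; the gripper's body (75 mm by 188 mm) begins 65 mm behind the grasp point.
Start: joints at [0.933, 0.259, 1.535, -0, 1.348, -0.203], TCP at [0.232, 0.499, 0.219] pointing down, gripper open.
Joint ranges: [-3.14, 3.14], [-0.91, 2.08], [0.19, 2.58], [-1.22, 4.36], [0.22, 2.71], [-3.12, 3.12]. Speed limits (rad/s): [2.57, 2.57, 3.14, 3.14, 3.14, 3.14].

## Interface

Orientations are given as a unit quaternion [x, y, z, w].
In Python, from cell import bot gives the robot as it stands.
- The arm moves only by the tool drive_tool, never from a script. Its argument "targets" is a list that holds one entry, the list of rows, each a list of 7 numbers: the shift along the world's x, y, z in mm, then the turn, a rotation vector about the world's x, y, z in degrees, then the finger opening in mm, from 0 to 93. In form: [[[dx, dy, dz, rx, ry, rz, fingers], ...]]. A call has 1 to 20 rows; each row shifts and turns the commanded pose from where the row before left it; what a row does not reach is not made up. A row lasts 1/10 s, in which the tool goes at most 50 mm and 8.59 degrees, less where a joint would pass 70% of its speed; a pose out of reach is approached as far as the arm can. A call is refused whole if a number of a shift passes 50 or a number of a turn 8.59, either way. A call with a gripper value outside its range is refused whole. The fingers move at their own pace and stop on an object; the grip force is fixed at half the most. Time passes only in rows, so rows that do not move let the fingers close. It gives the time, the measured TCP pose, the force and the opening at its end, in the units of the state.
- bot.get_state(): the state, without advancing time (a new reading comes with each control period).
- bot.snapshot(name): name is "scene" or "top"; returns the picture (384x512x3 uint8, red, green, blue); there is no depth.
- bot.camera_info(name): a dict with "camera_matrix" (3x3 intrinsics, pixels), "rvec" (rotation vector, rad) and "tvec" (3), from world to camera coordinates, as OpenCV has them. Camera axes: x right, y down, z forward; pixel columns grow to the right and rows downward; lengths in m; the calibration is good to about 2 mm. A picture is of the moment at which its call begins. camera_info takes no time and is no camera call.
- bot.close_job(): hands the job in, once; it reports no verdict.
Trained networks look in the newest picture that a camera, given by its name, has taken for a name from the list of things; names that differ only in an ending like _2 or _b are one class to them, and where a whole thing is asked for, a point or a joint stands for the part that bears it (a point fixed in the world has none). Each returns a list of dicts, best first, with "score" (0 to 1); they miss things now and then, are a little off and sometimes report something else, mostly with a low value. They report only what shows in the picture. A call takes as long as a camera call.
- bot.silhouettes(camera, label): "region" (384x512 bool, what is visible of it) and "bbox" ([left, top, right, bottom] in pixels, round what is visible of it).
- bot.landmark_of(camera, label): "centre" ([row, column] in pixels: a listed point, or the origin of a listed thing).
The state is a dict: "time": time; "q": joint angles; "qvel": joint speeds; "effort": joint torques, N m; "eef_pos": TCP position; "orientation": TCP orientation; "contact_force": force on the tool from outside, world axes, zero at the start; "ft_torque": the same for the moment, N m; "opening": finger opening in m.
Only numpy, scipy, OpenCV 4.12 (cv2) and the standard library are available. Lean on these libraries where they do the work, as an engineer would, in place of code of your own. Each camera call takes 0.05 s, during which the arm holds its last target.

## Working session

There is one attempt and no reset: what is moved stays moved. The work goes in short steps, Python scripts to look and compute and a tool call to move; the robot and the scene stay as the last step left them, time stands still between calls to the robot, and variables do not carry over. Pictures are saved under pics/ and viewed, and the job is handed in when it is done.

Besides the shell and the picture viewer there is one more tool, called after "Request:" in YAML: its name, and indented under it one key for each argument. drive_tool: Moves the arm, as the interface text tells. Its arguments: {"type":"object","properties":{"targets":{"type":"array"}},"required":["targets"]}

```bash
ls; mkdir -p pics
python3 - <<'E'
from cell import bot
import cv2
print(bot.get_state()); print(bot.hold_point_z)
for n in("scene","top"):
    im=bot.snapshot(n); cv2.imwrite(f"pics/{n}0.png",im[:,:,::-1]); print(n,bot.camera_info(n))
E
```

```text
pics
{'time': 0.0, 'q': array([ 9.33202769e-01,  2.59284127e-01,  1.53608569e+00, -1.41413823e-05,
        1.34798367e+00, -2.02794211e-01]), 'qvel': array([ 0.00062598, -0.00011832, -0.00062236,  0.00108925,  0.00096903,
        0.00147518]), 'effort': array([ 7.97420871e-04, -4.37306821e+01, -2.84005541e+01,  7.22548692e-02,
        4.11496405e-02, -1.02162883e-04]), 'eef_pos': array([0.23132434, 0.49838618, 0.21784834]), 'orientation': array([ 8.42978197e-01,  5.37947009e-01, -8.19889922e-04,  3.20871297e-04]), 'contact_force': array([ 0.1761286 ,  0.25995997, -0.80181171]), 'ft_torque': array([-0.0033479 ,  0.03050547, -0.0232186 ]), 'opening': 0.09306765766753612}
-0.0188
scene {'camera_matrix': array([[462.94598542,   0.        , 258.01943141],
       [  0.        , 462.94598542, 190.32296785],
       [  0.        ,   0.        ,   1.        ]]), 'rvec': array([ 1.03080657,  2.3001492 , -1.15364484]), 'tvec': array([ 0.33009248, -0.17268558,  1.5055286 ])}
top {'camera_matrix': array([[499.14286836,   0.        , 251.14703502],
       [  0.        , 499.14286836, 186.33610771],
       [  0.        ,   0.        ,   1.        ]]), 'rvec': array([ 2.10077067, -2.08424805,  0.25561029]), 'tvec': array([0.01724022, 0.52169656, 1.02882829])}
```

Run:
```python
import cv2
for n in("scene","top"):
    im=cv2.imread(f"pics/{n}0.png"); cv2.imwrite(f"pics/{n}0b.png",cv2.resize(im,(800,600),interpolation=cv2.INTER_CUBIC))
```

```text
(no output)
```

View pics/scene0b.png

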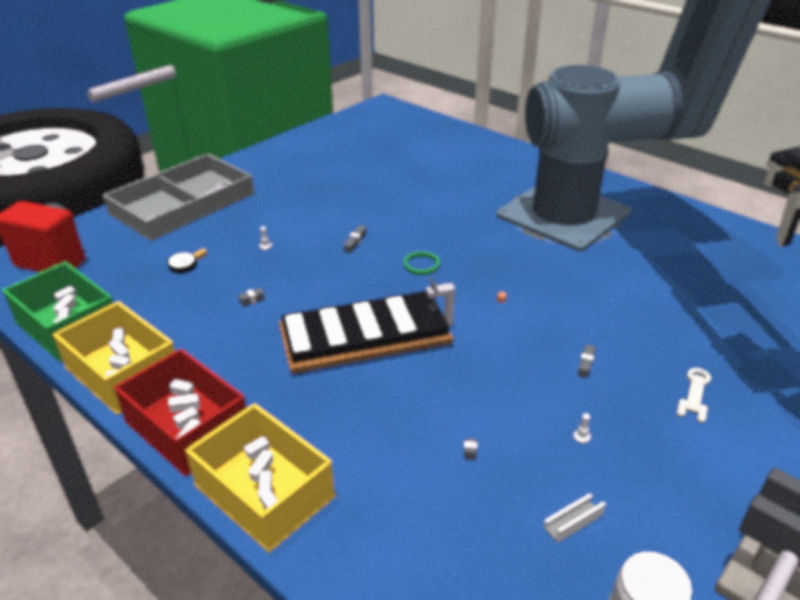

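View pics/top0b.png

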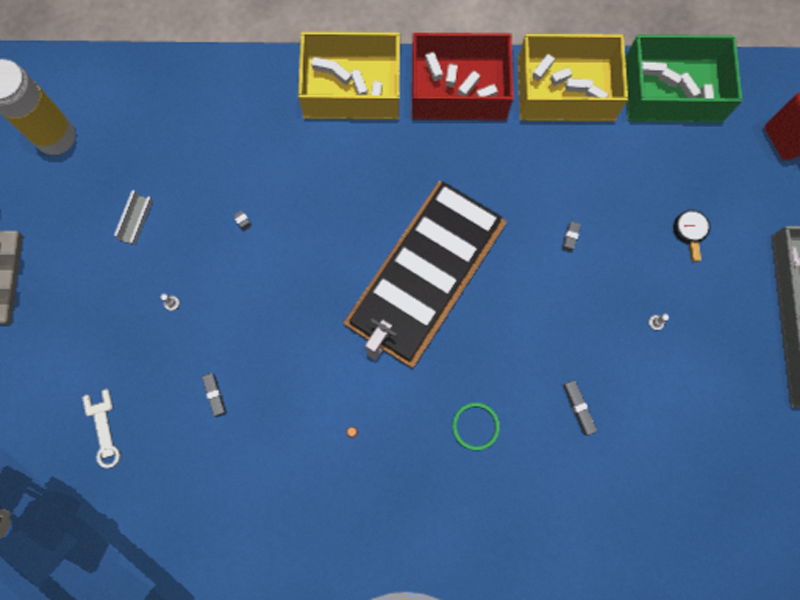

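The top picture shows everything. In 800x600 pixels, the 24 is at (241,219), the 42 at (571,236), the 60 at (213,394) and the 78 at (580,407). The clamp is at (378,338), so mark_1 is at (404,302) and mark_4 at (466,209). The stems are at (170,302) and (658,321).

```bash
cat > h.py <<'E'
import numpy as np, cv2
from cell import bot
def ray(cam,uv,z):
    ci=bot.camera_info(cam);R,_=cv2.Rodrigues(ci["rvec"]);t=ci["tvec"].reshape(3)
    uv=np.atleast_2d(uv).astype(float); K=ci["camera_matrix"]
    d=np.c_[uv,np.ones(len(uv))]@np.linalg.inv(K).T@R
    c=-R.T@t
    return (c+d*((z-c[2])/d[:,2])[:,None])[:,:2]
def proj(cam,p):
    ci=bot.camera_info(cam)
    return cv2.projectPoints(np.atleast_2d(p).astype(float),ci["rvec"],ci["tvec"],ci["camera_matrix"],None)[0][:,0]
def rect(cam,region,z):
    ys,xs=np.nonzero(region)
    P=ray(cam,np.c_[xs,ys],z)
    (c,s,a)=cv2.minAreaRect((P*1000).astype(np.float32))
    m=P.mean(0); C=np.cov(P.T); w,v=np.linalg.eigh(C); ax=v[:,1]
    return np.array(c).round(1),np.array(s).round(1),(m*1000).round(1),round(np.degrees(np.arctan2(ax[1],ax[0]))%180,1), round(np.sqrt(12*w[1])*1000,1), round(np.sqrt(12*w[0])*1000,1)
E
python3 - <<'E'
from h import *
for lab,z in(("weight_24",.018),("weight_42",.018),("weight_60",.018),("weight_78",.018),("mark_1",.038),("stem_a",0.0)):
    print(lab)
    for d in bot.silhouettes("top",lab): print("  S",round(d["score"],2),np.round(d["bbox"]),*rect("top",d["region"],z))
    for d in bot.landmark_of("top",lab):
        r,c=d["centre"]; print("  L",round(d["score"],2),np.round([c,r],1),(ray("top",[c,r],0.038 if "mark" in lab else 0)[0]*1000).round(1))
print(bot.get_state()["time"])
E
```

```text
weight_24
  S 0.65 [360. 142. 371. 162.] [ 620.2 -244.5] [19.6 46.1] [ 620.4 -244.2] 159.0 44.0 18.3
  S 0.64 [366. 244. 380. 281.] [ 365.9 -243.7] [77.3 20.1] [ 365.4 -244. ] 21.9 76.2 19.5
  S 0.52 [131. 240. 144. 264.] [380.9 272.4] [59.7 16.5] [380.8 272.7] 20.7 58.4 15.9
  L 0.73 [139.4 253.4] [380.2 271. ]
  L 0.58 [365.8 148.7] [ 631.2 -249. ]
  L 0.52 [371.1 262. ] [ 365.1 -248.2]
weight_42
  S 0.65 [360. 142. 371. 162.] [ 620.2 -244.5] [19.6 46.1] [ 620.4 -244.2] 159.0 44.0 18.3
  S 0.64 [366. 244. 380. 281.] [ 365.9 -243.7] [77.3 20.1] [ 365.4 -244. ] 21.9 76.2 19.5
  S 0.52 [131. 240. 144. 264.] [380.9 272.4] [59.7 16.5] [380.8 272.7] 20.7 58.4 15.9
  L 0.73 [139.4 253.4] [380.2 271. ]
  L 0.58 [365.8 148.7] [ 631.2 -249. ]
  L 0.52 [371.1 262. ] [ 365.1 -248.2]
weight_60
  S 0.65 [360. 142. 371. 162.] [ 620.2 -244.5] [19.6 46.1] [ 620.4 -244.2] 159.0 44.0 18.3
  S 0.64 [366. 244. 380. 281.] [ 365.9 -243.7] [77.3 20.1] [ 365.4 -244. ] 21.9 76.2 19.5
  S 0.52 [131. 240. 144. 264.] [380.9 272.4] [59.7 16.5] [380.8 272.7] 20.7 58.4 15.9
  L 0.73 [139.4 253.4] [380.2 271. ]
  
[... 530 characters left out ...]
] [512.9   4.5] 57.5 87.9 22.6
  S 0.74 [254. 161. 292. 186.] [559.4 -26.4] [88.7 23.1] [559.3 -26.6] 57.0 88.5 22.3
  S 0.72 [267. 141. 303. 164.] [608.  -55.3] [89.7 25. ] [608.2 -53.8] 57.2 88.1 23.1
  S 0.55 [280. 122. 317. 143.] [654.2 -86.1] [88.7 24.6] [654.4 -86.2] 57.9 87.8 24.2
  S 0.51 [151. 135. 160. 144.] [634.2 243.2] [26.1 14.2] [634.4 242.9] 35.0 24.9 13.7
  L 0.95 [272.1 170.3] [565.6 -25.7]
  L 0.92 [284.7 152.4] [608.2 -54.5]
  L 0.65 [259.  192.6] [513.6   3.7]
  L 0.63 [297.5 133.6] [653.8 -84.4]
stem_a
  S 0.53 [417. 199. 427. 212.] [ 495.1 -369.5] [23.  21.9] [ 495.6 -368.9] 125.0 24.1 17.9
  L 0.57 [112.8 191.6] [522.2 341.3]
  L 0.46 [422.5 205.6] [ 494.9 -372.9]
0.7
```

```bash
cat >> h.py <<'E'
from scipy.optimize import minimize
def fit(img,L,x,y,a,z0=0,W=16,H=18,pad=8,S=6):
    """fit projected box silhouette; xy mm, a deg; img RGB top"""
    p=proj("top",[[x/1e3,y/1e3,z0/1e3+.009]])[0]; h=int(L*.5/1.0)//1*0+ int(L*0.3)+pad
    u0,v0=int(p[0])-h,int(p[1])-h
    cr=img[v0:v0+2*h+1,u0:u0+2*h+1].astype(np.float32)
    bg=np.median(np.r_[cr[0],cr[-1],cr[:,0],cr[:,-1]],axis=0)
    # saturation-like: blue minus red vs bg
    m=1-np.clip((cr[:,:,2]-cr[:,:,0])/(bg[2]-bg[0]),0,1)
    def render(q):
        x,y,a=q;c,s=np.cos(np.radians(a)),np.sin(np.radians(a))
        P=[]
        for i in(-1,1):
            for j in(-1,1):
                for k in(0,1): P.append([x+i*L/2*c-j*W/2*s,y+i*L/2*s+j*W/2*c,z0+k*H])
        uv=proj("top",np.array(P)/1e3)-[u0,v0]
        hull=cv2.convexHull((((uv+.5)*S-.5)).astype(np.float32))
        im=np.zeros((m.shape[0]*S,m.shape[1]*S),np.float32)
        cv2.fillConvexPoly(im,np.round(hull*64).astype(np.int32),1.0,shift=6)
        im=cv2.resize(im,m.shape[::-1],interpolation=cv2.INTER_AREA)
        return cv2.GaussianBlur(im,(0,0),.6)
    f=lambda q:float(((render(q)-m)**2).sum())
    r=minimize(f,[x,y,a],method="Nelder-Mead",options=dict(initial_simplex=[[x,y,a],[x+4,y,a],[x,y+4,a],[x,y,a+8]],xatol=.05,fatol=1e-3))
    return r.x.round(1),round(r.fun,2),round(float((m**2).sum()),1)
E
python3 - <<'E'
from h import *
im=cv2.imread("pics/top0.png")[:,:,::-1]
for L,x,y,a in((24,634,243,35),(42,620,-244,159),(60,381,272,21),(78,366,-244,22)):
    print(L,*fit(im,L,x,y,a), *[fit(im,l,x,y,a)[1] for l in (24,42,60,78)])
ci=bot.camera_info("top");R,_=cv2.Rodrigues(ci["rvec"]);print(-R.T@ci["tvec"])
E
```

```text
24 [643.9 249.4  33.3] 1.46 69.5 1.46 41.53 86.97 131.59
42 [ 622.4 -245.   161.5] 2.58 119.9 32.21 2.58 48.08 97.53
60 [381.7 275.4  21.1] 3.69 191.8 98.36 43.25 3.69 61.61
78 [ 367.4 -245.    21.1] 4.28 272.9 158.65 112.14 51.45 4.28
[0.25886276 0.02062379 1.12406268]
```

Request:
drive_tool:
  targets:
    - [[15, -22, -10, 0, 0, 4.6, 60], [15, -22, -16, 0, 0, 4.6, 60], [15, -22, -16, 0, 0, 4.6, 60], [15, -22, -16, 0, 0, 4.6, 60], [15, -22, -16, 0, 0, 4.6, 60], [15, -22, -16, 0, 0, 4.6, 60], [15, -22, -16, 0, 0, 4.6, 60], [15, -22, -16, 0, 0, 4.6, 60], [15, -22, -16, 0, 0, 4.6, 60], [15, -25, -16, 0, 0, 4.6, 60], [0, 0, 0, 0, 0, 0, 60], [0, 0, 0, 0, 0, 0, 60]]

```text
time: 1.9
eef_pos: [0.3818, 0.2756, 0.0646]
orientation: [0.567, 0.824, -0.0, -0.0]
contact_force: [-0.8, 0.3, 0.7]
opening: 0.0603
```

Request:
drive_tool:
  targets:
    - [[0, 0, -25, 0, 0, 0, 60], [0, 0, -20, 0, 0, 0, 60], [0, 0, -10, 0, 0, 0, 60], [0, 0, -6, 0, 0, 0, 60], [0, 0, 0, 0, 0, 0, 60], [0, 0, 0, 0, 0, 0, 30], [0, 0, 0, 0, 0, 0, 15], [0, 0, 0, 0, 0, 0, 5], [0, 0, 0, 0, 0, 0, 5], [0, 0, 0, 0, 0, 0, 5], [0, 0, 0, 0, 0, 0, 5], [0, 0, 0, 0, 0, 0, 5]]

```text
time: 3.1
eef_pos: [0.3817, 0.2758, 0.0037]
orientation: [0.566, 0.825, 0.0, 0.0]
contact_force: [-0.1, 0.1, 1.0]
opening: 0.016
```

Request:
drive_tool:
  targets:
    - [[0, 0, 10, 0, 0, 0, 5], [0, 0, 25, 0, 0, 0, 5], [0, 0, 40, 0, 0, 0, 5], [0, 0, 42, 0, 0, 0, 5], [18, -26, 0, 0, 0, 3, 5], [18, -26, 0, 0, 0, 3, 5], [18, -26, 0, 0, 0, 3, 5], [18, -26, 0, 0, 0, 3, 5], [18, -26, 0, 0, 0, 3, 5], [18, -26, 0, 0, 0, 3, 5], [18, -26, 0, 0, 0, 3, 5], [18, -26, 0, 0, 0, 3, 5], [18, -26, 0, 0, 0, 3, 5], [18, -26, 0, 0, 0, 3, 5], [18, -26, 0, 0, 0, 3, 5], [18, -26, 0, 0, 0, 3.5, 5], [9.5, -19.5, 0, 0, 0, 0, 5], [0, 0, 0, 0, 0, 0, 5], [0, 0, 0, 0, 0, 0, 5], [0, 0, 0, 0, 0, 0, 5]]

```text
time: 5.1
eef_pos: [0.6063, -0.0545, 0.1206]
orientation: [0.279, 0.96, 0.0, -0.001]
contact_force: [0.3, 0.2, -1.1]
opening: 0.0154
```

Request:
drive_tool:
  targets:
    - [[1, -1.2, -20, 0, 0, 0, 5], [0, 0, -25, 0, 0, 0, 5], [0, 0, -20, 0, 0, 0, 5], [0, 0, -8, 0, 0, 0, 5], [0, 0, -3, 0, 0, 0, 5], [0, 0, -2, 0, 0, 0, 5], [0, 0, 0, 0, 0, 0, 5], [0, 0, 0, 0, 0, 0, 5]]

```text
time: 5.9
eef_pos: [0.6088, -0.057, 0.0437]
orientation: [0.279, 0.96, 0.0, 0.001]
contact_force: [-0.4, -0.7, -1.9]
opening: 0.0157
```

Run:
```python
from h import *
s=bot.get_state();print(s["eef_pos"],s["contact_force"])
im=bot.snapshot("top"); cv2.imwrite("pics/top1.png",im[:,:,::-1])
cv2.imwrite("pics/top1c.png",cv2.resize(im[90:260,170:370,::-1],(800,680))[:600])
```

```text
[ 0.60881933 -0.0569591   0.04366844] [-0.36395682 -0.74028295 -1.87497632]
```

View pics/top1c.png

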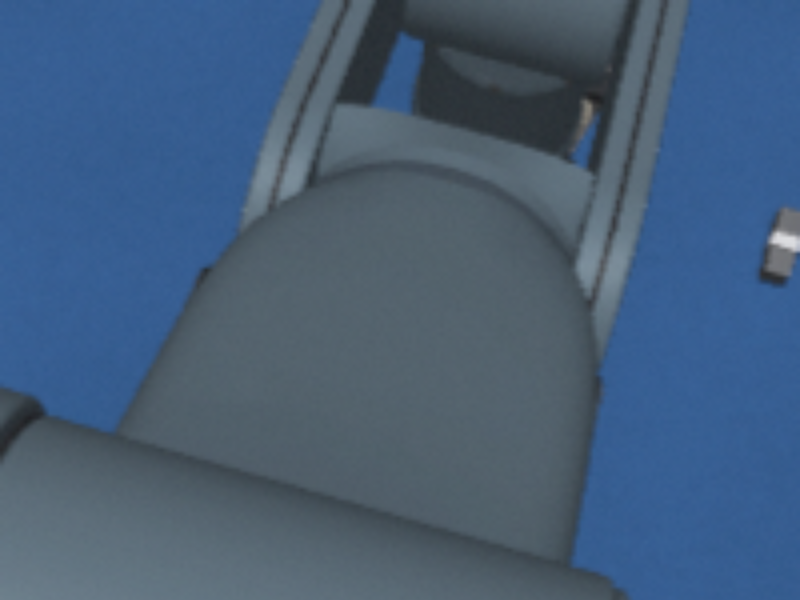

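The arm hides the block in this picture, so I'm going by the measured pose. It needs a small correction before the release.

Request:
drive_tool:
  targets:
    - [[-1.5, 1.3, -1, 0, 0, 0, 5], [0, 0, 0, 0, 0, 0, 5], [0, 0, 0, 0, 0, 0, 5], [0, 0, 0, 0, 0, 0, 5]]

```text
time: 6.35
eef_pos: [0.6066, -0.0555, 0.0418]
orientation: [0.279, 0.96, 0.0, -0.0]
contact_force: [-0.2, -0.7, -0.2]
opening: 0.0158
```

Request:
drive_tool:
  targets:
    - [[0.3, 0, -0.4, 0, 0, 0, 5], [0, 0, 0, 0, 0, 0, 5]]

```text
time: 6.55
eef_pos: [0.6068, -0.0556, 0.0418]
orientation: [0.279, 0.96, -0.0, -0.0]
contact_force: [-2.8, 0.0, 5.0]
opening: 0.0157
```

Request:
drive_tool:
  targets:
    - [[0, 0, 0, 0, 0, 0, 20], [0, 0, 0, 0, 0, 0, 26], [0, 0, 0, 0, 0, 0, 32], [0, 0, 0, 0, 0, 0, 32], [0, 0, 10, 0, 0, 0, 32], [0, 0, 20, 0, 0, 0, 32], [0, 0, 40, 0, 0, 0, 32], [0, 0, 20, 0, 0, 0, 32], [0, 35, 0, 0, 0, -2.5, 60], [0, 40, 0, 0, 0, -2.5, 60], [0, 40, 0, 0, 0, -2.5, 60], [5, 40, 0, 0, 0, -2.5, 60], [5, 40, -5, 0, 0, -2.5, 60], [5, 40, -10, 0, 0, -2.5, 60], [5, 40, -15, 0, 0, -2.5, 60], [5, 30, -15, 0, 0, -2.5, 60], [5, 0, -15, 0, 0, -2.5, 60], [5, 0, -10, 0, 0, -2, 60], [0, 0, 0, 0, 0, 0, 60], [0, 0, 0, 0, 0, 0, 60]]

```text
time: 8.55
eef_pos: [0.642, 0.2494, 0.0617]
orientation: [0.476, 0.879, 0.0, 0.0]
contact_force: [0.3, 0.3, 0.2]
opening: 0.0601
```

Run:
```python
from h import *
s=bot.get_state();print(s["eef_pos"],s["contact_force"])
im=bot.snapshot("top"); cv2.imwrite("pics/top2.png",im[:,:,::-1])
cv2.imwrite("pics/top2c.png",cv2.resize(im[:,:,::-1],(800,600)))
```

```text
[0.6420164  0.24940876 0.06174268] [0.27498503 0.34434111 0.24720085]
```

View pics/top2c.png

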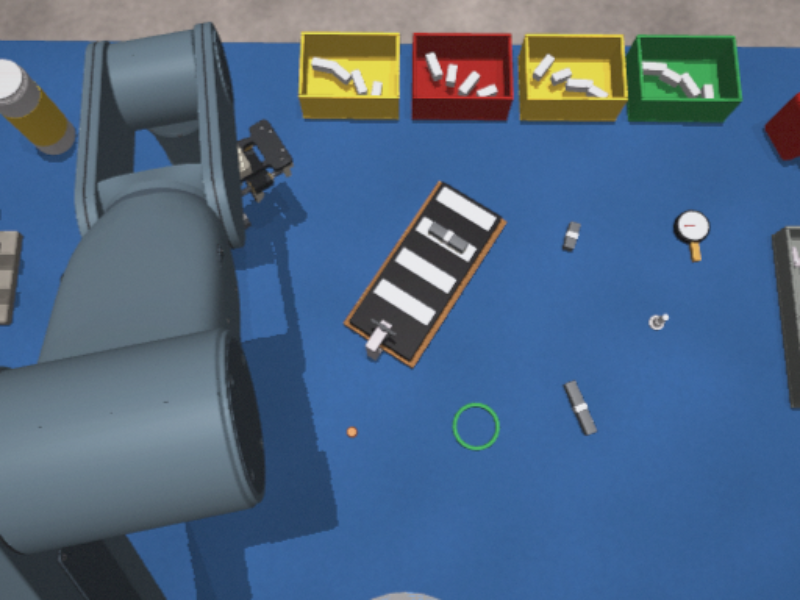

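The 60 is on the third mark at (448,238). I'll measure its offset, then pick the 24.

```bash
cat >> h.py <<'E'
def overlay(img,marks,fn,ang=57.5):
    S=8;y0,x0=105,205;cr=cv2.resize(img[y0:y0+75*1+35,x0:x0+125,::-1],None,fx=6,fy=6,interpolation=cv2.INTER_CUBIC)
    def box(x,y,a,L,W,z,col):
        c,s=np.cos(np.radians(a)),np.sin(np.radians(a))
        P=[[x+i*L/2*c-j*W/2*s,y+i*L/2*s+j*W/2*c,z] for i,j in((-1,-1),(1,-1),(1,1),(-1,1))]
        uv=((proj("top",np.array(P)/1e3)-[x0,y0]+.5)*6).round().astype(np.int32)
        cv2.polylines(cr,[uv],True,col,1)
    for k,(x,y,L) in enumerate(marks):
        box(x,y,ang,90,24,38,(0,255,0))
        if L: box(x,y,ang,L,16,56,(0,0,255)); 
    cv2.imwrite(fn,cr)
M=[(512.8,4.4),(560.0,-25.7),(607.2,-55.7),(654.4,-85.8)]
E
python3 - <<'E'
from h import *
im=cv2.imread("pics/top2.png")[:,:,::-1]
overlay(im,[(x,y,l) for (x,y),l in zip(M,(0,0,60,0))],"pics/ov2.png")
E
```

```text
(no output)
```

View pics/ov2.png

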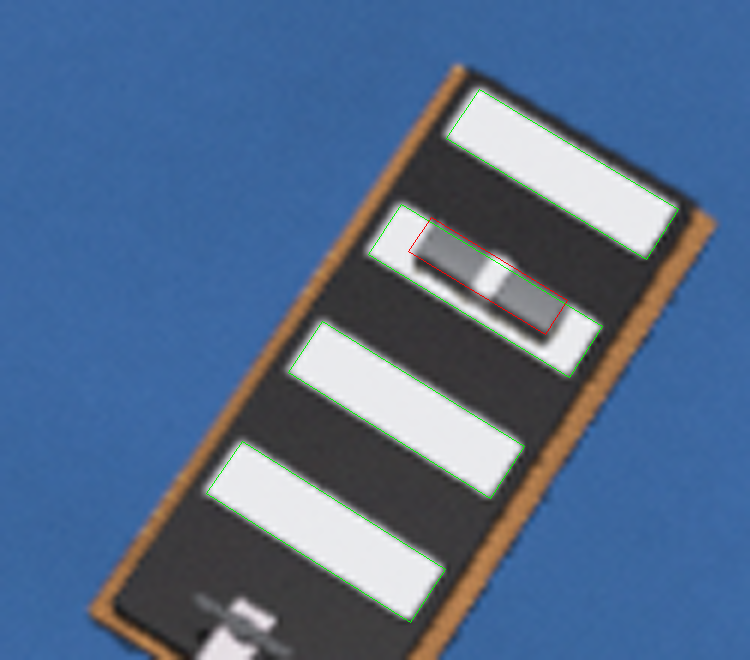

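Request:
drive_tool:
  targets:
    - [[2, 0, -20, 0, 0, 0.5, 60], [0, 0, -22, 0, 0, 0, 60], [0, 0, -12, 0, 0, 0, 60], [0, 0, -4, 0, 0, 0, 60], [0, 0, 0, 0, 0, 0, 60], [0, 0, 0, 0, 0, 0, 60]]

```text
time: 9.2
eef_pos: [0.6447, 0.2495, 0.0044]
orientation: [0.473, 0.881, 0.001, 0.001]
contact_force: [0.2, 0.8, 0.2]
opening: 0.0596
```

Request:
drive_tool:
  targets:
    - [[-0.5, 0, -0.5, 0, 0, 0, 40], [0, 0, 0, 0, 0, 0, 20], [0, 0, 0, 0, 0, 0, 10], [0, 0, 0, 0, 0, 0, 5], [0, 0, 0, 0, 0, 0, 5], [0, 0, 0, 0, 0, 0, 5], [0, 0, 0, 0, 0, 0, 5], [0, 0, 0, 0, 0, 0, 5]]

```text
time: 10.0
eef_pos: [0.6434, 0.2494, 0.0027]
orientation: [0.473, 0.881, -0.0, -0.0]
contact_force: [0.3, -0.4, 0.2]
opening: 0.0157
```

Request:
drive_tool:
  targets:
    - [[0, 0, 10, 0, 0, 0, 5], [0, 0, 30, 0, 0, 0, 5], [0, 0, 40, 0, 0, 0, 5], [0, 0, 45, 0, 0, 0, 5], [-10, -20, 0, 0, 0, 2, 5], [-12, -24, 0, 0, 0, 2, 5], [-12, -24, 0, 0, 0, 2, 5], [-12, -24, 0, 0, 0, 2, 5], [-12, -24, 0, 0, 0, 2, 5], [-12, -24, 0, 0, 0, 2, 5], [-12, -24, 0, 0, 0, 2, 5], [-12, -24, 0, 0, 0, 2, 5], [-12, -24, 0, 0, 0, 2, 5], [-12, -18, 0, 0, 0, 2, 5], [-8, -10, 0, 0, 0, 2, 5], [-4.6, -5, 0, 0, 0, 2, 5], [0, 0, 0, 0, 0, 0, 5], [0, 0, 0, 0, 0, 0, 5], [0, 0, 0, 0, 0, 0, 5], [0, 0, 0, 0, 0, 0, 5]]

```text
time: 12.0
eef_pos: [0.5131, 0.0048, 0.1278]
orientation: [0.279, 0.96, 0.0, 0.0]
contact_force: [0.0, 0.1, -0.8]
opening: 0.0159
```

Request:
drive_tool:
  targets:
    - [[0, 0, -20, 0, 0, 0, 5], [0, 0, -30, 0, 0, 0, 5], [0, 0, -20, 0, 0, 0, 5], [0, 0, -10, 0, 0, 0, 5], [0, 0, -4, 0, 0, 0, 5], [0, 0, -2, 0, 0, 0, 5], [0, 0, 0, 0, 0, 0, 5], [0, 0, 0, 0, 0, 0, 5], [0, 0, 0, 0, 0, 0, 5]]

```text
time: 12.9
eef_pos: [0.5134, 0.0043, 0.0425]
orientation: [0.279, 0.96, 0.0, 0.001]
contact_force: [-1.1, -0.2, -0.5]
opening: 0.0159
```

Request:
drive_tool:
  targets:
    - [[-0.4, 0, -1, 0, 0, 0, 5], [0, 0, -0.7, 0, 0, 0, 5], [0, 0, 0, 0, 0, 0, 5], [0, 0, 0, 0, 0, 0, 5]]

```text
time: 13.3
eef_pos: [0.5126, 0.0044, 0.0407]
orientation: [0.279, 0.96, -0.0, 0.0]
contact_force: [-1.4, 1.0, 5.4]
opening: 0.0155
```

Request:
drive_tool:
  targets:
    - [[0, 0, 0, 0, 0, 0, 20], [0, 0, 0, 0, 0, 0, 26], [0, 0, 0, 0, 0, 0, 32], [0, 0, 0, 0, 0, 0, 32], [0, 0, 10, 0, 0, 0, 32], [0, 0, 20, 0, 0, 0, 32], [0, 0, 40, 0, 0, 0, 32], [0, 0, 20, 0, 0, 0, 32], [10, -24, 0, 0, 0, -7, 60], [10, -24, 0, 0, 0, -7, 60], [10, -24, 0, 0, 0, -7, 60], [10, -24, 0, 0, 0, -7, 60], [10, -24, 0, 0, 0, -7, 60], [10, -24, 0, 0, 0, -7, 60], [10, -24, -10, 0, 0, -7, 60], [10, -24, -15, 0, 0, -7, 60], [10, -24, -15, 0, 0, -7, 60], [10, -24, -15, 0, 0, -7, 60], [9.8, -9.4, -10, 0, 0, -6, 60], [0, 0, 0, 0, 0, 0, 60]]

```text
time: 15.3
eef_pos: [0.6221, -0.2462, 0.0637]
orientation: [0.812, 0.584, -0.0, -0.001]
contact_force: [0.1, -0.2, -0.0]
opening: 0.0596
```

Request:
drive_tool:
  targets:
    - [[0, 0, 0, 0, 0, 0, 60], [0, 0, 0, 0, 0, 0, 60]]

```text
time: 15.5
eef_pos: [0.6222, -0.2442, 0.0661]
orientation: [0.81, 0.586, 0.0, 0.0]
contact_force: [0.2, -0.5, 0.3]
opening: 0.06
```

Run:
```python
from h import *
s=bot.get_state();print(s["eef_pos"],s["contact_force"])
im=bot.snapshot("top"); cv2.imwrite("pics/top3.png",im[:,:,::-1])
cv2.imwrite("pics/top3c.png",cv2.resize(im[:,:,::-1],(800,600)))
overlay(im,[(x,y,l) for (x,y),l in zip(M,(24,0,60,0))],"pics/ov3.png")
```

```text
[ 0.62223302 -0.24422554  0.06607298] [ 0.22147993 -0.50083799  0.34959917]
```

View pics/top3c.png

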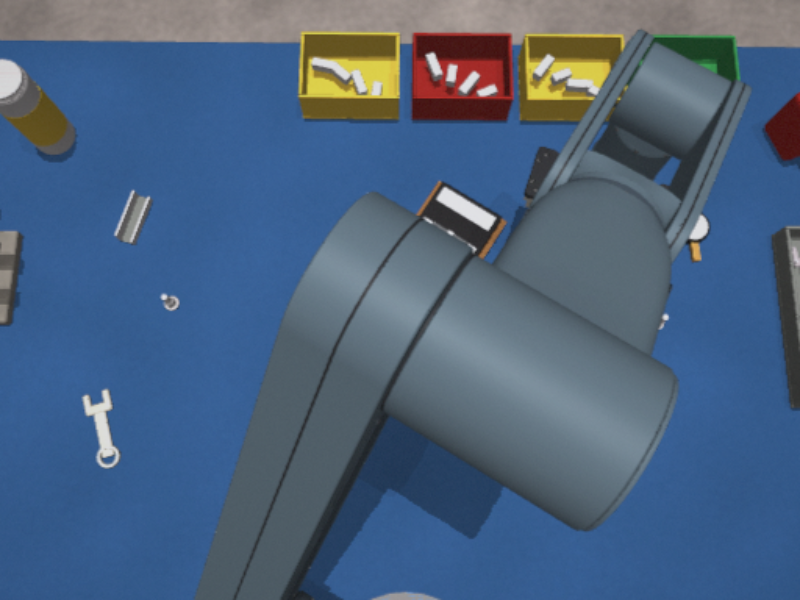

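View pics/ov3.png

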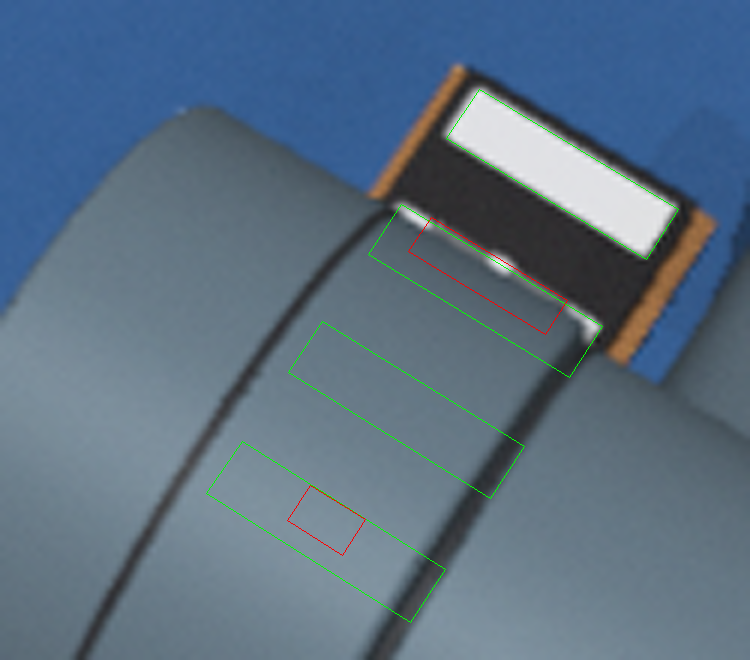

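The arm hides most of the block from here. I'll carry on with the 42 and check both later.

Request:
drive_tool:
  targets:
    - [[0.2, -0.8, -20, 0, 0, -0.3, 60], [0, 0, -25, 0, 0, 0, 60], [0, 0, -12, 0, 0, 0, 60], [0, 0, -5, 0, 0, 0, 60], [0, 0, 0, 0, 0, 0, 60], [0, 0, 0, 0, 0, 0, 30], [0, 0, 0, 0, 0, 0, 15], [0, 0, 0, 0, 0, 0, 5], [0, 0, 0, 0, 0, 0, 5], [0, 0, 0, 0, 0, 0, 5], [0, 0, 0, 0, 0, 0, 5], [0, 0, 0, 0, 0, 0, 5]]

```text
time: 16.75
eef_pos: [0.6225, -0.2458, 0.0031]
orientation: [0.813, 0.583, 0.0, 0.0]
contact_force: [-0.6, 0.6, 1.7]
opening: 0.0157
```

Request:
drive_tool:
  targets:
    - [[0, 0, 10, 0, 0, 0, 5], [0, 0, 30, 0, 0, 0, 5], [0, 0, 40, 0, 0, 0, 5], [0, 0, 42, 0, 0, 0, 5], [-5, 18, 0, 0, 0, 6, 5], [-5, 18, 0, 0, 0, 6, 5], [-5, 18, 0, 0, 0, 6, 5], [-5, 18, 0, 0, 0, 6, 5], [-5, 18, 0, 0, 0, 6, 5], [-5, 18, 0, 0, 0, 6, 5], [-5, 18, 0, 0, 0, 6, 5], [-5, 18, 0, 0, 0, 6, 5], [-5, 18, 0, 0, 0, 6, 5], [-5, 18, 0, 0, 0, 6, 5], [-5, 18, 0, 0, 0, 6, 5], [-5, 18, 0, 0, 0, 6, 5], [-2.5, 4, 0, 0, 0, 4.2, 5], [0, 0, 0, 0, 0, 0, 5], [0, 0, 0, 0, 0, 0, 5], [0, 0, 0, 0, 0, 0, 5]]

```text
time: 18.75
eef_pos: [0.5602, -0.0263, 0.1253]
orientation: [0.281, 0.96, -0.0, 0.0]
contact_force: [-0.4, 0.5, -0.1]
opening: 0.0157
```

Request:
drive_tool:
  targets:
    - [[0, 0, -20, 0, 0, 0, 5], [0, 0, -30, 0, 0, 0, 5], [0, 0, -20, 0, 0, 0, 5], [0, 0, -8, 0, 0, 0, 5], [0, 0, -3, 0, 0, 0, 5], [0, 0, 0, 0, 0, 0, 5], [0, 0, 0, 0, 0, 0, 5], [0, 0, 0, 0, 0, 0, 5], [0, 0, 0, 0, 0, 0, 5]]

```text
time: 19.65
eef_pos: [0.5605, -0.0259, 0.0449]
orientation: [0.28, 0.96, 0.0, 0.001]
contact_force: [0.1, 0.0, -0.5]
opening: 0.0158
```

Request:
drive_tool:
  targets:
    - [[-0.4, 0.2, -1.5, 0, 0, 0, 5], [0, 0, -1.5, 0, 0, 0, 5], [0, 0, -0.8, 0, 0, 0, 5], [0, 0, 0, 0, 0, 0, 5], [0, 0, 0, 0, 0, 0, 5]]

```text
time: 20.15
eef_pos: [0.5596, -0.0255, 0.0411]
orientation: [0.28, 0.96, 0.0, 0.0]
contact_force: [-3.2, 0.3, 5.8]
opening: 0.0157
```

Request:
drive_tool:
  targets:
    - [[0, 0, 0, 0, 0, 0, 20], [0, 0, 0, 0, 0, 0, 26], [0, 0, 0, 0, 0, 0, 32], [0, 0, 0, 0, 0, 0, 32], [0, 0, 10, 0, 0, 0, 32], [0, 0, 20, 0, 0, 0, 32], [0, 0, 40, 0, 0, 0, 32], [0, 0, 20, 0, 0, 0, 32], [-19, -22, 0, 0, 0, -3.6, 60], [-19, -22, 0, 0, 0, -3.6, 60], [-19, -22, 0, 0, 0, -3.6, 60], [-19, -22, 0, 0, 0, -3.6, 60], [-19, -22, 0, 0, 0, -3.6, 60], [-19, -22, 0, 0, 0, -3.6, 60], [-19, -22, -15, 0, 0, -3.6, 60], [-19, -22, -15, 0, 0, -3.6, 60], [-19, -22, -15, 0, 0, -3.6, 60], [-19, -22, -15, 0, 0, -3.6, 60], [-2.2, 0.5, -5, 0, 0, -0.4, 60], [0, 0, 0, 0, 0, 0, 60]]

```text
time: 22.15
eef_pos: [0.3667, -0.2449, 0.0651]
orientation: [0.566, 0.824, 0.0, -0.001]
contact_force: [1.4, 0.6, -0.8]
opening: 0.0597
```

Request:
drive_tool:
  targets:
    - [[0, 0, 0, 0, 0, 0, 60], [0, 0, 0, 0, 0, 0, 60], [0, 0, 0, 0, 0, 0, 60]]

```text
time: 22.45
eef_pos: [0.3682, -0.2447, 0.0659]
orientation: [0.565, 0.825, -0.0, 0.001]
contact_force: [-0.6, 0.4, 0.5]
opening: 0.06
```

Run:
```python
from h import *
im=bot.snapshot("top"); cv2.imwrite("pics/top4.png",im[:,:,::-1])
overlay(im,[(x,y,l) for (x,y),l in zip(M,(24,42,60,0))],"pics/ov4.png")
```

```text
(no output)
```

View pics/ov4.png

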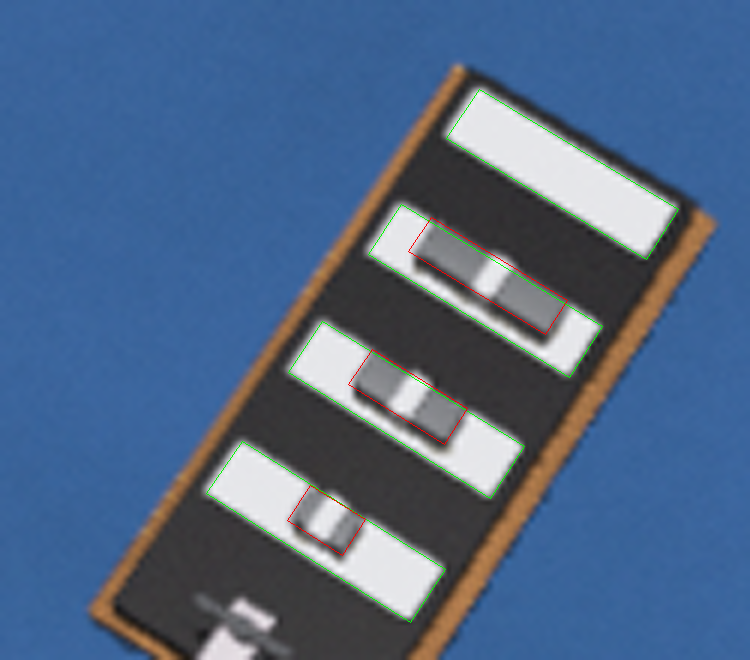

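All three sit on their marks to within about 1 mm: the 24 on mark 1, the 42 on mark 2 and the 60 on mark 3. Next is the 78.

Request:
drive_tool:
  targets:
    - [[-0.5, -0.2, -20, 0, 0, 0, 60], [0, 0, -25, 0, 0, 0, 60], [0, 0, -12, 0, 0, 0, 60], [0, 0, -5, 0, 0, 0, 60], [0, 0, 0, 0, 0, 0, 60], [0, 0, 0, 0, 0, 0, 30], [0, 0, 0, 0, 0, 0, 15], [0, 0, 0, 0, 0, 0, 5], [0, 0, 0, 0, 0, 0, 5], [0, 0, 0, 0, 0, 0, 5], [0, 0, 0, 0, 0, 0, 5], [0, 0, 0, 0, 0, 0, 5]]

```text
time: 23.7
eef_pos: [0.3669, -0.2453, 0.0034]
orientation: [0.566, 0.825, -0.0, 0.0]
contact_force: [0.2, 0.0, 2.3]
opening: 0.0157
```

Request:
drive_tool:
  targets:
    - [[0, 0, 10, 0, 0, 0, 5], [0, 0, 30, 0, 0, 0, 5], [0, 0, 40, 0, 0, 0, 5], [0, 0, 42, 0, 0, 0, 5], [23, 13, 0, 0, 0, 3, 5], [23, 13, 0, 0, 0, 3, 5], [23, 13, 0, 0, 0, 3, 5], [23, 13, 0, 0, 0, 3, 5], [23, 13, 0, 0, 0, 3, 5], [23, 13, 0, 0, 0, 3, 5], [23, 13, 0, 0, 0, 3, 5], [23, 13, 0, 0, 0, 3, 5], [23, 13, 0, 0, 0, 3, 5], [23, 13, 0, 0, 0, 3, 5], [23, 13, 0, 0, 0, 3, 5], [23, 13, 0, 0, 0, 3, 5], [11.5, 3.5, 0, 0, 0, 0.4, 5], [0, 0, 0, 0, 0, 0, 5], [0, 0, 0, 0, 0, 0, 5], [0, 0, 0, 0, 0, 0, 5]]

```text
time: 25.7
eef_pos: [0.6534, -0.0861, 0.1253]
orientation: [0.28, 0.96, -0.0, -0.0]
contact_force: [0.2, 0.1, -0.2]
opening: 0.0156
```

Request:
drive_tool:
  targets:
    - [[0, 0, -20, 0, 0, 0, 5], [0, 0, -30, 0, 0, 0, 5], [0, 0, -20, 0, 0, 0, 5], [0, 0, -8, 0, 0, 0, 5], [0, 0, -2, 0, 0, 0, 5], [0, 0, 0, 0, 0, 0, 5], [0, 0, 0, 0, 0, 0, 5], [0, 0, 0, 0, 0, 0, 5], [0, 0, 0, 0, 0, 0, 5]]

```text
time: 26.6
eef_pos: [0.6548, -0.0859, 0.0462]
orientation: [0.28, 0.96, -0.0, 0.001]
contact_force: [0.9, -0.4, -1.9]
opening: 0.0155
```

Request:
drive_tool:
  targets:
    - [[-0.3, 0, -2, 0, 0, 0, 5], [0, 0, -2, 0, 0, 0, 5], [0, 0, -1, 0, 0, 0, 5], [0, 0, 0, 0, 0, 0, 5], [0, 0, 0, 0, 0, 0, 5]]

```text
time: 27.1
eef_pos: [0.6542, -0.0858, 0.0414]
orientation: [0.28, 0.96, -0.0, 0.0]
contact_force: [-3.1, 0.5, 6.9]
opening: 0.0158
```

Contact made. I'll release, rise, and move aside towards +y to clear the view.

Request:
drive_tool:
  targets:
    - [[0, 0, 0, 0, 0, 0, 20], [0, 0, 0, 0, 0, 0, 26], [0, 0, 0, 0, 0, 0, 32], [0, 0, 0, 0, 0, 0, 32], [0, 0, 10, 0, 0, 0, 32], [0, 0, 20, 0, 0, 0, 32], [0, 0, 40, 0, 0, 0, 32], [0, 0, 30, 0, 0, 0, 32], [-15, 30, 5, 0, 0, 0, 32], [-15, 30, 5, 0, 0, 0, 32], [-15, 30, 5, 0, 0, 0, 32], [-15, 30, 5, 0, 0, 0, 32], [-15, 30, 5, 0, 0, 0, 32], [-15, 30, 5, 0, 0, 0, 32], [-15, 30, 5, 0, 0, 0, 32], [-15, 30, 5, 0, 0, 0, 32], [-15, 30, 5, 0, 0, 0, 32], [-15, 30, 5, 0, 0, 0, 32], [-15, 30, 5, 0, 0, 0, 32], [-15, 30, 5, 0, 0, 0, 32]]

```text
time: 29.1
eef_pos: [0.4734, 0.2754, 0.2014]
orientation: [0.28, 0.96, 0.0, 0.0]
contact_force: [0.6, 0.8, -0.8]
opening: 0.0321
```

Request:
drive_tool:
  targets:
    - [[-10, 30, 0, 0, 0, 0, 32], [-10, 30, 0, 0, 0, 0, 32], [-10, 20, 0, 0, 0, 0, 32], [0, 0, 0, 0, 0, 0, 32], [0, 0, 0, 0, 0, 0, 32]]

```text
time: 29.6
eef_pos: [0.444, 0.3543, 0.2008]
orientation: [0.279, 0.96, 0.0, 0.0]
contact_force: [0.1, -0.4, 0.7]
opening: 0.0319
```

Run:
```python
from h import *
im=bot.snapshot("top"); cv2.imwrite("pics/top5.png",im[:,:,::-1])
overlay(im,[(x,y,l) for (x,y),l in zip(M,(24,42,60,78))],"pics/ov5.png")
cv2.imwrite("pics/top5c.png",cv2.resize(im[:,:,::-1],(800,600)))
s=bot.snapshot("scene"); cv2.imwrite("pics/scene5.png",cv2.resize(s[:,:,::-1],(800,600),interpolation=cv2.INTER_CUBIC))
```

```text
(no output)
```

View pics/ov5.png

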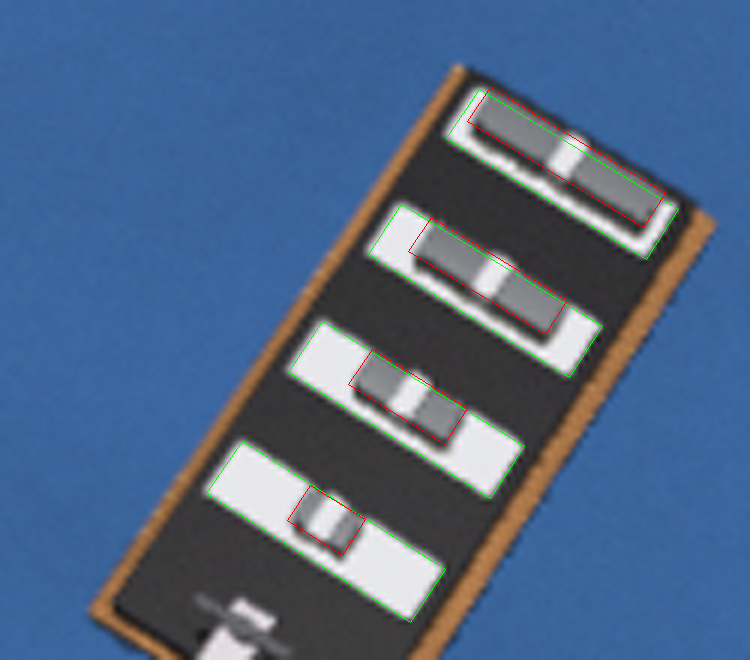

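View pics/scene5.png

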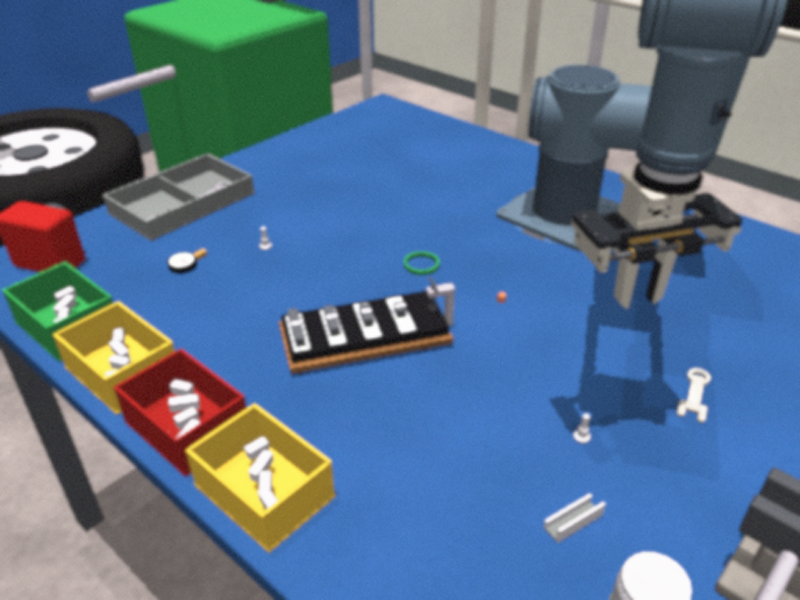

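View pics/top5c.png

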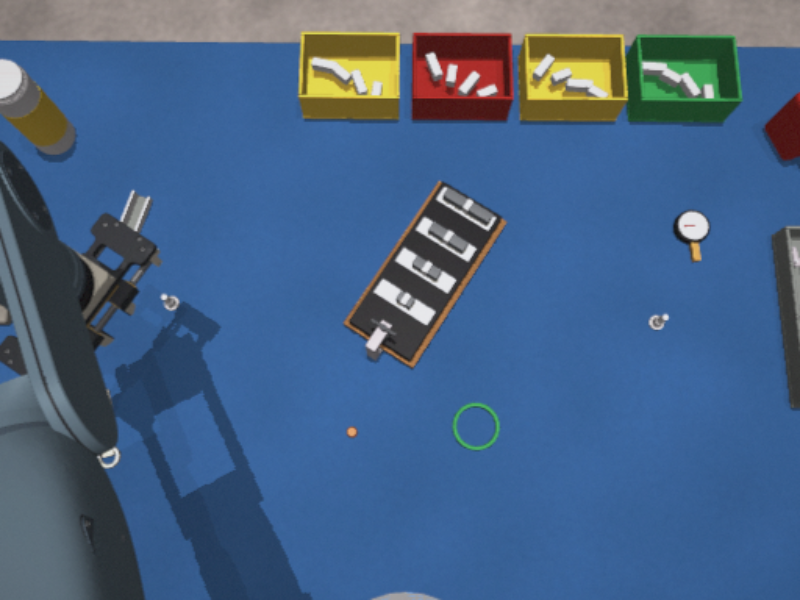

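All four weights lie centred on their marks in order. Both stems still stand at (170,302) and (658,321), and the gripper is clear.

```bash
python3 -c "
from cell import bot
print(bot.close_job(), bot.get_state()['time'])"
```

```text
the job is handed in; nothing more can be done
the job is handed in; nothing more can be done
```

I laid the four weights on the block in order of length: 24, 42, 60 and 78 mm on marks 1 to 4, counted from the clamp. I then handed the job in, about 30 s into the 106 s allowed.

- **Placement:** the last top picture, with the expected outlines drawn over it, shows every weight flat, clip band up and lengthwise on its mark. They look about 1 mm off centre at most, except the 60, which is perhaps 1 to 1.5 mm off along its length. I judged that small enough to leave.
- **Stems and forces:** both valve stems still stand where they were. The highest contact force I read was about 8 N, when setting the last weight down.
- **Checks that disagreed:** the network never found the 24 when asked for weights and once reported it as a mark. I located it by fitting its outline in the top picture instead. Two check pictures taken during the work had the block hidden by the arm, so I repeated those checks later.

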